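Shut the feeding cabinet and fasten its cam latch

TASK

Slide the cabinet's door shut against its seal, then turn the black-handled fastener on top until it rides over its cam and drops fully down into its notch, so that its hook holds the door tight on the seal. Let the handle rise and fall freely, feel for the drop and stop turning there: do not press it down, force it against its end stop or shove the door hard. Leave the bottles, the cup and everything else where they are, and let go at the end.

Things in the scene. Friction and masses are not known exactly. Their poses are not given: they have to be found in the camera images.
- cabinet: white plastic cabinet fixed to the shelf, 160 mm deep (x), 344 wide (y), 170 tall, upright; origin at the centre of its underside. Its front looks along its own -x (away from the robot, within 0.3 rad). Front, from -y to +y: a fixed closing stile 66 mm wide whose face lies 92 mm in front of the origin, the doorway, a fixed panel
- door (a joint): how far the sliding door is open, m: 0 at its hard stop, growing along the cabinet's +y. 300 g, 150 mm wide, some 1 N of friction. A springy seal is met at 0.006 and pushes back with 2 to 7 N below that, so a door only pushed shut and let go creeps back to about 0.006; the fastener's hook draws it in to about 0.0015 and holds it
- door_pull (a point): middle of the door's pull, an upright steel bar 10 mm across reaching from 45 mm below to 32 mm above this point, 34 mm in front of the door's face; 125 mm above the shelf, 45 mm below the cabinet's top. Moves with the door; axes as the cabinet's
- keeper_post (a point): top end of the keeper, an upright steel post 8 mm across on the door's top edge, rising 30 mm above the cabinet's top; the lever's hook sweeps round its far side. Moves with the door; when shut it stands 45 mm along the cabinet's +y and 10 mm along its -x from the pivot
- lock_base: round steel base of the fastener, 62 mm across, 5 mm thick, on the cabinet's top above the stile, with a brass cam track on it. Origin on the lever's vertical pivot axis at the cabinet's top, 170 mm above the shelf; its x axis points where the handle points at lever value 0
- lever (a joint): turn of the lever, rad: 0 parked (handle out in front of the cabinet), growing counter-clockwise from above; starts at 0 to 0.06. It meets the cam at 0 to 0.6, the keeper at 0.6, and drops into the notch somewhere in 1.0 to 1.65: the cam is clamped differently on each cabinet, so feel for it. A solid end stop comes 0.06 after it is fully down
- spindle (a joint): how far the lever is lifted, m: 0 fully down (parked or seated in the notch), about 0.006 on top of the cam. A spring of 6 to 9 N holds it down; it lifts by itself as it is turned over the cam, and can rise to 0.009 at most
- lever_grip (a point): middle of the handle, a black upright paddle 10 mm thick, 32 long (radially), 36 tall, centred 90 mm from the pivot axis, 208 mm above the shelf when down; free air beneath it. x axis radially outward, z up; it turns and lifts with the lever. Turning takes 2 to 7 N here, almost none as it drops, then it rises at the stop: over 10 N is forcing it
- bottle_a: closed food bottle with an orange cap inside the cabinet, 46 mm across, 112 mm tall, origin at the centre of its underside; stays where it is
- bottle_b: closed food bottle with a green cap inside the cabinet, 46 mm across, 112 mm tall, origin at the centre of its underside; stays where it is
- cup: blue silicone feeding cup standing on the cabinet's top, at the end away from the fastener: 60 mm across, 34 mm tall, origin at the centre of its underside; stays where it is
- tweezer: stainless feeding tweezer lying flat on the shelf, 230 mm long, 9 mm high, origin under its middle; stays where it is
- divider: clear acrylic divider plate lying flat on the shelf, 200 x 142 x 5 mm, origin under its middle; stays where it is
- jar: clear jar with a black lid on the shelf, 68 mm across, 70 mm tall, origin at the centre of its underside; stays where it is
- scoop: green plastic scoop lying on the shelf, 140 mm long, origin on the shelf beneath its middle; stays where it is

How it is judged:
By the outcome, as a careful person would: the job done as asked, in the order asked, and still so for the second after the job is handed in, with the robot touching nothing.
It also fails if it takes over 72 s, if anything falls off the work surface, if the arm or the gripper's body presses on something with over 40 N, if the wrist force passes 120 N, or if a joint passes its speed limit or range.

ROBOT

A 6-joint arm with a two-finger parallel gripper is mounted at the origin on the work surface. World frame = base frame: x ahead of the robot, y to its left, z up, the work surface at z = 0. Lengths are in m, angles in rad, forces in N, time in s.
With the tool pointing down it reaches from about 0.4 to 0.825 m from the base axis. Payload 7 kg.
Tool frame: the origin (TCP) lies midway between the tips of the shut fingers; the grasp point (between the pads) lies 19 mm behind it; z points along the fingers, y is the line along which they close (so a half turn about z gives the same grasp; the last joint's range is limited). The gripper opens to 85 mm and grips with 20 to 120 N. Pads are 22 mm wide; open, the fingers measure 114 mm over their backs; the gripper's body (76 mm by 85 mm) begins 54 mm behind the grasp point. The pads swing forward as they close: fully open they stand 13 mm farther back than shut.
Start: joints at [-0.953, 0.359, 0.012, 0, -1.224, -0.288], TCP at [0.219, -0.639, 0.231] pointing down, gripper open.
Joint ranges: [-3.07, 3.07], [-1.43, 2.12], [-1.02, 1.25], [-3.03, 1.67], [-3.05, -0], [-3.03, 3.03]. Speed limits (rad/s): [2.39, 2.39, 3.01, 3.14, 3.14, 3.14].

INTERFACE

Orientations are given as a unit quaternion [w, x, y, z].
In Python, from rig import observe, get_image, sign_off, look_for, mark_of gives the robot as it stands.
- The arm moves only by the shell command python3 -m creep 'ROWS' [FORCE]. ROWS is JSON, a list of rows, each an object of numbers: "dx", "dy", "dz": the shift along the world's x, y, z as a fraction of full scale; "ax", "ay", "az": the turn, a rotation vector about the world's x, y, z as a fraction of full scale; "hand": the closure, from 0 (fully open) to 1 (shut). In form: [{"dx": .., "dy": .., "dz": .., "ax": .., "ay": .., "az": .., "hand": ..}, ...]. A call has 1 to 10 rows; each row shifts and turns the commanded pose from where the row before left it; what a row does not reach is not made up. Full scale, the value 1, is 0.02 m for a shift and 2 rad for a turn. A row lasts 1/12 s, in which the tool goes at most 41.7 mm and 7.16 degrees, less where a joint would pass 70% of its speed; a pose out of reach is approached as far as the arm can. A call with a number of a shift or a turn outside -1 to 1 is refused whole. A call with a gripper value outside its range is refused whole. The fingers move at their own pace and stop on an object; FORCE is the grip in N (left out, the last holds). Time passes only in rows, so rows that do not move let the fingers close. It gives the time, the measured TCP pose, the force, the opening and the grip force at its end, in the units of the state.
- observe(): the state, without advancing time (a new reading comes with each control period).
- get_image(name): name is "side" or "top" or "wrist"; returns a dict with "img" (480x640x3 uint8, red, green, blue), "vertical_fov" (degrees; the focal length in pixels is half the picture's height over the tangent of half this angle, whatever the lens; pixels are square), "cx", "cy" (the principal point, pixels), "world_to_cam" (4x4, takes a point from world to camera coordinates). Camera axes: x right, y up, looking along -z (the intrinsics and any distortion apply to the point x, -y, -z); pixel columns grow to the right and rows downward; lengths in m; the calibration is good to about 2 mm. The wrist camera is an equidistant fisheye: a pixel r from the principal point sees the ray r / f radians off the axis. A picture is of the moment at which its call begins. There is no depth.
- sign_off(): hands the job in; it is judged then, once.
Trained networks look in the newest picture that a camera, given by its name, has taken for a name from the list of things; names that differ only in an ending like _2 or _b are one class to them, and where a whole thing is asked for, a point or a joint stands for the part that bears it (a point fixed in the world has none). Each returns a list of dicts, best first, with "p" (0 to 1); they miss things now and then, are a little off and sometimes report something else, mostly with a low value. They report only what shows in the picture. A call takes as long as a camera call.
- look_for(label, camera): "pixel" ([column, row] in pixels, amid what is visible of it).
- mark_of(label, camera): "pixel" ([column, row] in pixels: a listed point, or the origin of a listed thing).
The state is a dict: "clock": time; "q": joint angles; "joint_velocities": joint speeds; "joint_efforts": joint torques, N m; "ee_pos": TCP position; "tcp_rot": TCP orientation; "force": force on the tool from outside, world axes, zero at the start; "ft_torque": the same for the moment, N m; "grip_width": opening from 0.0 (shut) to 1.0 (fully open); "grasp_force": force on a finger pad.
Only numpy, scipy, OpenCV 4.12 (cv2) and the standard library are available. Lean on these libraries where they do the work, as an engineer would, in place of code of your own. Each camera call takes 0.05 s, during which the arm holds its last target. There are 200 camera calls.

## Working session

There is one attempt and no reset: what is moved stays moved. The work goes in short steps, Python scripts to look and compute and a shell command to move; the robot and the scene stay as the last step left them, time stands still between calls to the robot, and variables do not carry over. Pictures are saved under pics/ and viewed, at most 10 in all, crops included, and the job is handed in when it is done.

```bash
mkdir -p pics; ls; cat > h.py <<'E'
import numpy as np, cv2
from rig import *
def cam(n):
    d=get_image(n); d['f']=240/np.tan(np.radians(d['vertical_fov']/2)); return d
def proj(d,P):
    p=d['world_to_cam']@np.append(P,1); x,y,z=p[0],-p[1],-p[2]
    return np.array([d['cx']+d['f']*x/z,d['cy']+d['f']*y/z])
def onz(d,px,z):
    M=np.array(d['world_to_cam']);R=M[:3,:3];c=-R.T@M[:3,3]
    r=R.T@np.array([(px[0]-d['cx'])/d['f'],-(px[1]-d['cy'])/d['f'],-1]);
    return c+r*(z-c[2])/r[2]
E
python3 - <<'E'
from h import *
ds={}
for n in('side','top'):
    d=cam(n); cv2.imwrite(f'pics/{n}0.png',d['img'][:,:,::-1])
    M=np.array(d['world_to_cam']);print(n,d['vertical_fov'],d['cx'],d['cy'],(-M[:3,:3].T@M[:3,3]).round(3),[k for k in d])
    for l,z in(('cabinet',0),('lock_base',.17),('door_pull',.125),('keeper_post',.2),('lever_grip',.208),('cup',.17),('bottle_a',0),('jar',0),('tweezer',0),('scoop',0),('divider',0)):
        for r in mark_of(l,n)[:2]: print(l,round(r['p'],2),np.round(r['pixel']),onz(d,r['pixel'],z).round(3))
E
```

```text
pics
side 53.05101586159653 317.77358116115505 243.80236235877788 [ 0.946 -0.775  0.894] ['img', 'vertical_fov', 'cx', 'cy', 'world_to_cam', 'f']
lock_base 0.62 [304. 193.] [0.483 0.113 0.17 ]
door_pull 0.98 [303. 252.] [ 0.559 -0.042  0.125]
keeper_post 0.57 [289. 207.] [0.496 0.009 0.2  ]
lever_grip 0.78 [334. 185.] [0.558 0.13  0.208]
cup 0.95 [227. 244.] [ 0.418 -0.139  0.17 ]
bottle_a 0.53 [229. 243.] [0.296 0.016 0.   ]
jar 0.92 [216. 436.] [ 0.586 -0.46   0.   ]
jar 0.52 [305. 193.] [0.374 0.324 0.   ]
tweezer 0.56 [159. 396.] [ 0.434 -0.442  0.   ]
tweezer 0.25 [214. 436.] [ 0.582 -0.461  0.   ]
scoop 0.74 [158. 397.] [ 0.433 -0.444 -0.   ]
divider 0.92 [354. 184.] [0.495 0.442 0.   ]
top 51.626195359212595 313.34561313600784 246.80539684579804 [3.950e-01 1.000e-03 1.299e+00] ['img', 'vertical_fov', 'cx', 'cy', 'world_to_cam', 'f']
lock_base 0.81 [245. 291.] [0.481 0.13  0.17 ]
door_pull 0.75 [318. 262.] [ 0.558 -0.036  0.125]
keeper_post 0.9 [298. 279.] [0.509 0.009 0.2  ]
lever_grip 0.78 [246. 254.] [0.561 0.126 0.208]
lever_grip 0.62 [472. 319.] [ 0.426 -0.373  0.208]
cup 0.97 [364. 320.] [ 0.42 -0.14  0.17]
bottle_a 0.63 [302. 191.] [0.767 0.004 0.   ]
jar 0.82 [478. 260.] [ 0.589 -0.467  0.   ]
jar 0.67 [129. 282.] [0.513 0.451 0.   ]
tweezer 0.55 [303. 192.] [0.765 0.004 0.   ]
scoop 0.92 [474. 320.] [ 0.431 -0.449  0.   ]
scoop 0.17 [245. 254.] [0.594 0.152 0.   ]
divider 0.9 [131. 281.] [0.516 0.445 0.   ]
```

View pics/side0.png

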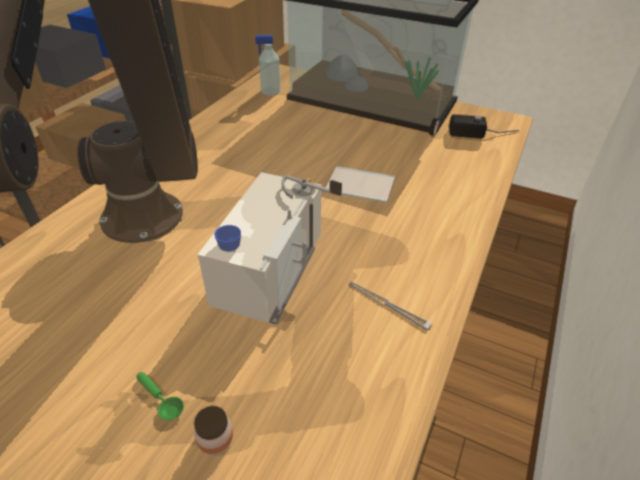

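View pics/top0.png

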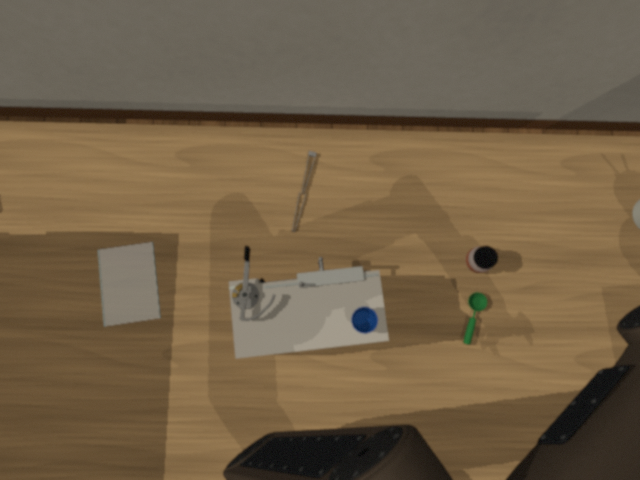

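The side view shows the cabinet with its front facing away from the robot. The lever is parked pointing +x (handle at 334,187), the pull is at (305,252) and the cup is at the near end. In the top view the handle is at (246,254), the keeper at about (300,283) and the pull at (320,263), which matches the networks' reports. The door is about 74 mm open. I'll move with shut fingers to the -y side of the pull.

```bash
python3 - <<'E'
from h import *
from scipy.spatial.transform import Rotation as R
o=observe();print(R.from_quat(np.roll(o['tcp_rot'],-1)).as_matrix().round(2),o['ee_pos'],o['force'])
E
python3 -m creep '[{"dz":0.8,"hand":1},{"dx":0.6,"dy":1,"dz":0.8,"hand":1},{"dx":0.6,"dy":1,"hand":1},{"dx":0.6,"dy":1,"hand":1},{"dx":0.6,"dy":1,"hand":1},{"dx":0.6,"dy":1,"hand":1},{"dx":0.6,"dy":1,"hand":1},{"dx":0.6,"dy":1,"hand":1},{"dx":0.6,"dy":1,"hand":1},{"dx":0.6,"dy":1,"hand":1}]' 20
python3 -m creep '[{"dx":0.6,"dy":1,"hand":1},{"dx":0.6,"dy":1,"hand":1},{"dx":0.6,"dy":1,"hand":1},{"dx":0.6,"dy":1,"hand":1},{"dx":0.6,"dy":1,"hand":1},{"dx":0.6,"dy":1,"hand":1},{"dx":0.6,"dy":1,"hand":1},{"dx":0.6,"dy":1,"hand":1},{"dx":0.6,"dy":1,"hand":1},{"dx":0.6,"dy":1,"hand":1}]'
python3 -m creep '[{"dx":0.8,"dy":1,"hand":1},{"dx":0.8,"dy":1,"hand":1},{"dx":0.8,"dy":1,"hand":1},{"dx":0.8,"dy":1,"hand":1},{"dx":0.8,"dy":1,"hand":1},{"dx":0.8,"dy":1,"hand":1},{"dx":0.8,"hand":1},{"hand":1},{"hand":1}]'
python3 - <<'E'
from h import *
from scipy.spatial.transform import Rotation as R
o=observe();print(R.from_quat(np.roll(o['tcp_rot'],-1)).as_matrix().round(2),o['q'])
d=cam('wrist'); cv2.imwrite('pics/w1.png',d['img'][:,:,::-1])
for l in('door_pull','keeper_post','lever_grip','lock_base'):print(l,[(round(r['p'],2),r['pixel']) for r in mark_of(l,'wrist')[:2]])
E
```

```text
[[-0.95 -0.32 -0.  ]
 [-0.32  0.95  0.  ]
 [ 0.    0.   -1.  ]] [ 0.21857175 -0.63861863  0.23130003] [-0.60948892 -0.09418393  0.3141883 ]
[[-0.95 -0.32 -0.  ]
 [-0.32  0.95  0.  ]
 [ 0.    0.   -1.  ]] [-9.52900406e-01  3.58624209e-01  1.19216695e-02  2.21774083e-05
 -1.22411786e+00 -2.88107142e-01]
door_pull []
keeper_post []
lever_grip []
lock_base []$[0]: bad value
$[0]: bad value
$[0]: bad value
```

```bash

python3 -m creep '[{"dx":0,"dy":0,"dz":0.8,"ax":0,"ay":0,"az":0,"hand":1.0},{"dx":0.6,"dy":1.0,"dz":0.8,"ax":0,"ay":0,"az":0,"hand":1.0}]' 20
```

```text
clock: 1.62
ee_pos: [0.2289, -0.6198, 0.2618]
tcp_rot: [-0.001, -0.163, 0.987, 0.001]
force: [2.3, -0.1, 0.3]
grip_width: 0.746
grasp_force: 0.0
```

```bash

python3 -m creep '[{"dx":0.6,"dy":1,"dz":0,"ax":0,"ay":0,"az":-0.02,"hand":1},{"dx":0.6,"dy":1,"dz":0,"ax":0,"ay":0,"az":-0.02,"hand":1},{"dx":0.6,"dy":1,"dz":0,"ax":0,"ay":0,"az":-0.02,"hand":1},{"dx":0.6,"dy":1,"dz":0,"ax":0,"ay":0,"az":-0.02,"hand":1},{"dx":0.6,"dy":1,"dz":0,"ax":0,"ay":0,"az":-0.02,"hand":1},{"dx":0.6,"dy":1,"dz":0,"ax":0,"ay":0,"az":-0.02,"hand":1},{"dx":0.6,"dy":1,"dz":0,"ax":0,"ay":0,"az":0,"hand":1},{"dx":0.6,"dy":1,"dz":0,"ax":0,"ay":0,"az":0,"hand":1},{"dx":0.6,"dy":1,"dz":0,"ax":0,"ay":0,"az":0,"hand":1},{"dx":0.6,"dy":1,"dz":0,"ax":0,"ay":0,"az":0,"hand":1}]'
python3 -m creep '[{"dx":0.6,"dy":1,"dz":0,"ax":0,"ay":0,"az":0,"hand":1},{"dx":0.6,"dy":1,"dz":0,"ax":0,"ay":0,"az":0,"hand":1},{"dx":0.6,"dy":1,"dz":0,"ax":0,"ay":0,"az":0,"hand":1},{"dx":0.6,"dy":1,"dz":0,"ax":0,"ay":0,"az":0,"hand":1},{"dx":0.6,"dy":1,"dz":0,"ax":0,"ay":0,"az":0,"hand":1},{"dx":0.6,"dy":1,"dz":0,"ax":0,"ay":0,"az":0,"hand":1},{"dx":0.6,"dy":1,"dz":0,"ax":0,"ay":0,"az":0,"hand":1},{"dx":0.6,"dy":1,"dz":0,"ax":0,"ay":0,"az":0,"hand":1},{"dx":0.6,"dy":1,"dz":0,"ax":0,"ay":0,"az":0,"hand":1},{"dx":0.6,"dy":1,"dz":0,"ax":0,"ay":0,"az":0,"hand":1}]'
python3 -m creep '[{"dx":1,"dy":1,"dz":0,"ax":0,"ay":0,"az":0,"hand":1},{"dx":1,"dy":1,"dz":0,"ax":0,"ay":0,"az":0,"hand":1},{"dx":1,"dy":1,"dz":0,"ax":0,"ay":0,"az":0,"hand":1},{"dx":1,"dy":1,"dz":0,"ax":0,"ay":0,"az":0,"hand":1},{"dx":0.5,"dy":1,"dz":0,"ax":0,"ay":0,"az":0,"hand":1},{"dx":0,"dy":0,"dz":0,"ax":0,"ay":0,"az":0,"hand":1},{"dx":0,"dy":0,"dz":0,"ax":0,"ay":0,"az":0,"hand":1}]'
python3 - <<'E'
from h import *
from scipy.spatial.transform import Rotation as R
o=observe();print(R.from_quat(np.roll(o['tcp_rot'],-1)).as_matrix().round(2),o['q'])
d=cam('wrist'); cv2.imwrite('pics/w1.png',d['img'][:,:,::-1])
def fe(d,px,z):
    M=np.array(d['world_to_cam']);Q=M[:3,:3];c=-Q.T@M[:3,3]
    v=np.array([px[0]-d['cx'],px[1]-d['cy']]);r=np.hypot(*v);t=r/d['f']
    ray=Q.T@np.array([np.sin(t)*v[0]/r,-np.sin(t)*v[1]/r,-np.cos(t)]);return c+ray*(z-c[2])/ray[2]
for l,z in(('door_pull',.125),('keeper_post',.2),('lever_grip',.208),('lock_base',.17),('cup',.17)):
    for r in mark_of(l,'wrist')[:2]:print(l,round(r['p'],2),r['pixel'],fe(d,r['pixel'],z).round(3))
E
```

```text
clock: 2.45
ee_pos: [0.351, -0.4176, 0.2635]
tcp_rot: [0.0, -0.045, 0.999, -0.0]
force: [0.3, 0.3, -0.2]
grip_width: -0.001
grasp_force: 0.0
clock: 3.28
ee_pos: [0.471, -0.2175, 0.2636]
tcp_rot: [0.0, -0.045, 0.999, -0.0]
force: [-0.2, 0.1, -0.2]
grip_width: -0.002
grasp_force: 0.0
clock: 3.87
ee_pos: [0.561, -0.1176, 0.263]
tcp_rot: [-0.0, -0.046, 0.999, -0.0]
force: [-0.3, -0.5, 0.5]
grip_width: 0.0
grasp_force: 0.0
[[-1.   -0.09 -0.  ]
 [-0.09  1.   -0.  ]
 [ 0.    0.   -1.  ]] [ 1.34484643e-01  1.72852737e-01 -1.68346563e-01 -3.27036396e-05
 -1.23014362e+00 -1.61365491e+00]
keeper_post 0.64 [523.4, 172.3] [0.5   0.004 0.2  ]
lever_grip 0.8 [627.3, 275.3] [0.561 0.125 0.208]
lever_grip 0.41 [523.5, 172.8] [ 0.499 -0.001  0.208]
lock_base 0.7 [628.4, 155.2] [0.47 0.13 0.17]
cup 0.66 [305.5, 18.3] [ 0.421 -0.14   0.17 ]
```

View pics/w1.png

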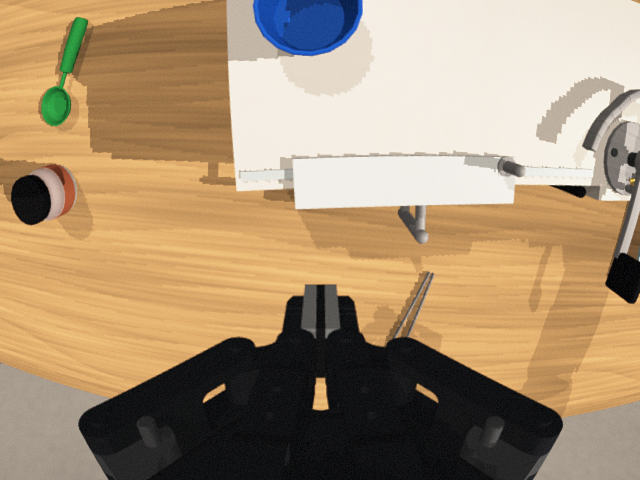

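The wrist view shows the pull's bar, top at about (422,238), to the right of and just ahead of the shut fingers (320,290). The keeper is at (513,168) and the handle at (627,275).

```bash
cat >> h.py <<'E'
def fe(d,px,z):
    M=np.array(d['world_to_cam']);Q=M[:3,:3];c=-Q.T@M[:3,3]
    v=np.array([px[0]-d['cx'],px[1]-d['cy']]);r=np.hypot(*v);t=r/d['f']
    ray=Q.T@np.array([np.sin(t)*v[0]/r,-np.sin(t)*v[1]/r,-np.cos(t)]);return c+ray*(z-c[2])/ray[2]
E
python3 - <<'E'
from h import *
d=cam('wrist')
for p,z in(((422,237),.157),((303,300),.263),((337,300),.263),((240,190),.17),((627,185),.17),((237,175),.17),((229,50),.17),((627,290),.226),((620,165),.195)):print(p,fe(d,p,z).round(3))
E
```

```text
(422, 237) [ 0.561 -0.045  0.157]
(303, 300) [ 0.561 -0.127  0.263]
(337, 300) [ 0.559 -0.112  0.263]
(240, 190) [ 0.535 -0.175  0.17 ]
(627, 185) [0.495 0.135 0.17 ]
(237, 175) [ 0.525 -0.177  0.17 ]
(229, 50) [ 0.444 -0.188  0.17 ]
(627, 290) [0.566 0.107 0.226]
(620, 165) [0.48  0.094 0.195]
```

```bash

python3 -m creep '[{"dx":0,"dy":0,"dz":-1,"ax":0,"ay":0,"az":0,"hand":1},{"dx":0,"dy":0,"dz":-1,"ax":0,"ay":0,"az":0,"hand":1},{"dx":0,"dy":0,"dz":-1,"ax":0,"ay":0,"az":0,"hand":1},{"dx":0,"dy":0,"dz":-1,"ax":0,"ay":0,"az":0,"hand":1},{"dx":0,"dy":0,"dz":-1,"ax":0,"ay":0,"az":0,"hand":1},{"dx":0,"dy":0,"dz":-1,"ax":0,"ay":0,"az":0,"hand":1},{"dx":0,"dy":0.5,"dz":-0.65,"ax":0,"ay":0,"az":0,"hand":1},{"dx":0,"dy":1,"dz":0,"ax":0,"ay":0,"az":0,"hand":1},{"dx":0,"dy":0.7,"dz":0,"ax":0,"ay":0,"az":0,"hand":1},{"dx":0,"dy":0,"dz":0,"ax":0,"ay":0,"az":0,"hand":1}]'
python3 -m creep '[{"dx":0,"dy":0.2,"dz":0,"ax":0,"ay":0,"az":0,"hand":1},{"dx":0,"dy":0.2,"dz":0,"ax":0,"ay":0,"az":0,"hand":1},{"dx":0,"dy":0.2,"dz":0,"ax":0,"ay":0,"az":0,"hand":1},{"dx":0,"dy":0.2,"dz":0,"ax":0,"ay":0,"az":0,"hand":1},{"dx":0,"dy":0.2,"dz":0,"ax":0,"ay":0,"az":0,"hand":1},{"dx":0,"dy":0.2,"dz":0,"ax":0,"ay":0,"az":0,"hand":1}]'
```

```text
clock: 5.05
ee_pos: [0.5606, -0.0734, 0.1302]
tcp_rot: [-0.0, -0.045, 0.999, 0.0]
force: [-0.1, 0.7, 0.5]
grip_width: 0.007
grasp_force: 0.0
clock: 5.55
ee_pos: [0.5602, -0.0507, 0.1303]
tcp_rot: [-0.0, -0.045, 0.999, -0.0]
force: [-1.3, -1.1, 0.1]
grip_width: -0.004
grasp_force: 0.8
```

```bash

python3 -m creep '[{"dx":-0.02,"dy":0.2,"dz":0,"ax":0,"ay":0,"az":0,"hand":1},{"dx":-0.02,"dy":0.2,"dz":0,"ax":0,"ay":0,"az":0,"hand":1},{"dx":-0.02,"dy":0.2,"dz":0,"ax":0,"ay":0,"az":0,"hand":1},{"dx":-0.02,"dy":0.2,"dz":0,"ax":0,"ay":0,"az":0,"hand":1},{"dx":-0.02,"dy":0.2,"dz":0,"ax":0,"ay":0,"az":0,"hand":1},{"dx":-0.02,"dy":0.2,"dz":0,"ax":0,"ay":0,"az":0,"hand":1},{"dx":-0.02,"dy":0.2,"dz":0,"ax":0,"ay":0,"az":0,"hand":1},{"dx":-0.02,"dy":0.2,"dz":0,"ax":0,"ay":0,"az":0,"hand":1},{"dx":-0.02,"dy":0.2,"dz":0,"ax":0,"ay":0,"az":0,"hand":1},{"dx":-0.02,"dy":0.2,"dz":0,"ax":0,"ay":0,"az":0,"hand":1}]'
python3 -m creep '[{"dx":-0.01,"dy":0.1,"dz":0,"ax":0,"ay":0,"az":0,"hand":1},{"dx":-0.01,"dy":0.1,"dz":0,"ax":0,"ay":0,"az":0,"hand":1},{"dx":-0.01,"dy":0.1,"dz":0,"ax":0,"ay":0,"az":0,"hand":1},{"dx":-0.01,"dy":0.1,"dz":0,"ax":0,"ay":0,"az":0,"hand":1},{"dx":-0.01,"dy":0.1,"dz":0,"ax":0,"ay":0,"az":0,"hand":1}]'
python3 - <<'E'
from h import *
d=cam('top')
for l,z in(('keeper_post',.2),('lever_grip',.208),('lock_base',.17),('door_pull',.125)):
    for r in mark_of(l,'top')[:1]:print(l,round(r['p'],2),r['pixel'],onz(d,r['pixel'],z).round(3))
d=cam('wrist'); cv2.imwrite('pics/w2.png',d['img'][:,:,::-1])
for l,z in(('keeper_post',.2),('lever_grip',.208),('lock_base',.17)):
    for r in mark_of(l,'wrist')[:1]:print(l,round(r['p'],2),r['pixel'],fe(d,r['pixel'],z).round(3))
E
```

```text
clock: 6.38
ee_pos: [0.5565, -0.0102, 0.1303]
tcp_rot: [-0.0, -0.045, 0.999, -0.0]
force: [-0.5, -1.7, -0.1]
grip_width: -0.003
grasp_force: 0.8
clock: 6.8
ee_pos: [0.5556, -0.0005, 0.1303]
tcp_rot: [0.0, -0.045, 0.999, -0.0]
force: [-0.9, -1.4, 0.0]
grip_width: -0.001
grasp_force: 0.7
keeper_post 0.73 [272.5, 283.6] [0.497 0.066 0.2  ]
lock_base 0.88 [243.3, 292.6] [0.478 0.133 0.17 ]
door_pull 0.9 [294.6, 264.0] [0.552 0.019 0.125]
keeper_post 0.66 [592.6, 219.6] [0.491 0.063 0.2  ]
```

```bash

python3 -m creep '[{"dx":-0.01,"dy":0.1,"dz":0,"ax":0,"ay":0,"az":0,"hand":1},{"dx":-0.01,"dy":0.1,"dz":0,"ax":0,"ay":0,"az":0,"hand":1},{"dx":-0.01,"dy":0.1,"dz":0,"ax":0,"ay":0,"az":0,"hand":1},{"dx":-0.01,"dy":0.1,"dz":0,"ax":0,"ay":0,"az":0,"hand":1}]'
python3 -m creep '[{"dx":0,"dy":0.05,"dz":0,"ax":0,"ay":0,"az":0,"hand":1},{"dx":0,"dy":0.05,"dz":0,"ax":0,"ay":0,"az":0,"hand":1},{"dx":0,"dy":0,"dz":0,"ax":0,"ay":0,"az":0,"hand":1}]'
python3 -m creep '[{"dx":0,"dy":0.05,"dz":0,"ax":0,"ay":0,"az":0,"hand":1},{"dx":0,"dy":0.05,"dz":0,"ax":0,"ay":0,"az":0,"hand":1},{"dx":0,"dy":0,"dz":0,"ax":0,"ay":0,"az":0,"hand":1}]'
```

```text
clock: 7.58
ee_pos: [0.5547, 0.0075, 0.1303]
tcp_rot: [-0.0, -0.045, 0.999, -0.0]
force: [0.0, -1.5, 0.5]
grip_width: -0.003
grasp_force: 0.7
clock: 7.83
ee_pos: [0.5547, 0.0097, 0.1303]
tcp_rot: [-0.0, -0.045, 0.999, 0.0]
force: [-0.2, -0.2, 0.6]
grip_width: -0.0
grasp_force: 0.2
clock: 8.08
ee_pos: [0.5548, 0.0115, 0.1303]
tcp_rot: [-0.0, -0.045, 0.999, 0.0]
force: [-0.8, 0.3, 0.1]
grip_width: -0.004
grasp_force: 0.3
```

```bash

for i in 1 ; do python3 -m creep '[{"dx":0,"dy":0.05,"dz":0,"ax":0,"ay":0,"az":0,"hand":1},{"dx":0,"dy":0.05,"dz":0,"ax":0,"ay":0,"az":0,"hand":1},{"dx":0,"dy":0.05,"dz":0,"ax":0,"ay":0,"az":0,"hand":1}]' | grep -E 'ee_pos|^force|grasp'
python3 -m creep '[{"dx":0,"dy":0.05,"dz":0,"ax":0,"ay":0,"az":0,"hand":1},{"dx":0,"dy":0.05,"dz":0,"ax":0,"ay":0,"az":0,"hand":1},{"dx":0,"dy":0.05,"dz":0,"ax":0,"ay":0,"az":0,"hand":1}]'| grep -E 'ee_pos|^force|grasp'; done
```

```text
ee_pos: [0.5547, 0.0144, 0.1303]
force: [-1.5, -1.3, 0.4]
grasp_force: 0.6
ee_pos: [0.5545, 0.017, 0.1303]
force: [-0.3, -5.1, 0.9]
grasp_force: 2.4
```

```bash

python3 -m creep '[{"dx":0,"dy":0.05,"dz":0,"ax":0,"ay":0,"az":0,"hand":1},{"dx":0,"dy":0.05,"dz":0,"ax":0,"ay":0,"az":0,"hand":1},{"dx":0,"dy":0,"dz":0,"ax":0,"ay":0,"az":0,"hand":1}]' | grep -E 'ee_pos|^force|grasp'
python3 - <<'E'
from h import *
d=cam('wrist')
for l,z in(('keeper_post',.2),('lever_grip',.208),('lock_base',.17)):
    for r in mark_of(l,'wrist')[:1]:print(l,round(r['p'],2),r['pixel'],fe(d,r['pixel'],z).round(3))
d=cam('top')
for l,z in(('keeper_post',.2),('lever_grip',.208),('lock_base',.17),('door_pull',.125)):
    for r in mark_of(l,'top')[:1]:print(l,round(r['p'],2),r['pixel'],onz(d,r['pixel'],z).round(3))
E
```

```text
ee_pos: [0.5544, 0.0188, 0.1302]
force: [-0.7, -5.7, 1.4]
grasp_force: 2.5
keeper_post 0.94 [594.0, 214.2] [0.488 0.082 0.2  ]
lock_base 0.79 [637.7, 161.4] [0.471 0.13  0.17 ]
keeper_post 0.64 [263.4, 284.7] [0.494 0.086 0.2  ]
lock_base 0.89 [243.4, 293.4] [0.477 0.133 0.17 ]
door_pull 0.85 [289.4, 263.7] [0.552 0.032 0.125]
```

The door is shut to within about 2 mm, at about 5.7 N. I'll back off, rise and go to the lever.

```bash

python3 -m creep '[{"dx":0,"dy":-0.3,"dz":0,"ax":0,"ay":0,"az":0,"hand":1},{"dx":0,"dy":-0.5,"dz":0,"ax":0,"ay":0,"az":0,"hand":1},{"dx":0.2,"dy":0,"dz":1,"ax":0,"ay":0,"az":0,"hand":1},{"dx":0.2,"dy":0,"dz":1,"ax":0,"ay":0,"az":0,"hand":1},{"dx":0,"dy":0,"dz":1,"ax":0,"ay":0,"az":0,"hand":1},{"dx":0,"dy":0,"dz":1,"ax":0,"ay":0,"az":0,"hand":1},{"dx":0,"dy":0.5,"dz":1,"ax":0,"ay":0,"az":0,"hand":1},{"dx":0,"dy":1,"dz":1,"ax":0,"ay":0,"az":0,"hand":1},{"dx":0,"dy":0.5,"dz":0.5,"ax":0,"ay":0,"az":0,"hand":1},{"dx":0,"dy":0,"dz":0,"ax":0,"ay":0,"az":0,"hand":1}]'
python3 - <<'E'
from h import *
d=cam('wrist'); cv2.imwrite('pics/w3.png',d['img'][:,:,::-1])
for l,z in(('keeper_post',.2),('lever_grip',.208),('lock_base',.17)):
    for r in mark_of(l,'wrist')[:1]:print(l,round(r['p'],2),r['pixel'],fe(d,r['pixel'],z).round(3))
E
```

```text
clock: 10.12
ee_pos: [0.5644, 0.0449, 0.2631]
tcp_rot: [0.003, -0.046, 0.999, 0.001]
force: [0.5, -0.9, -0.3]
grip_width: -0.006
grasp_force: 0.0
keeper_post 0.66 [392.6, 127.2] [0.489 0.078 0.2  ]
lever_grip 0.76 [451.8, 257.3] [0.56  0.124 0.208]
lock_base 0.6 [460.3, 109.9] [0.472 0.128 0.17 ]
```

View pics/w3.png

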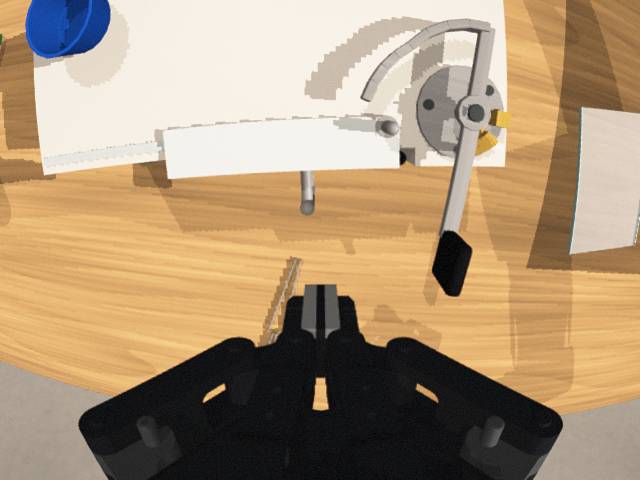

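The wrist view shows the door shut, with the keeper at (388,126). The fastener's pivot is at (476,113), the hook arc ends at (368,98) and the handle paddle is at (452,263). Pivot is about (0.472, 0.129) and the handle angle about -0.04 rad. I'll come down beside the paddle on its -y side.

```bash

python3 -m creep '[{"dx":0,"dy":1,"dz":0,"ax":0,"ay":0,"az":-0.02,"hand":1},{"dx":0,"dy":0.9,"dz":-0.3,"ax":0,"ay":0,"az":-0.02,"hand":1},{"dx":0,"dy":0,"dz":-1,"ax":0,"ay":0,"az":-0.02,"hand":1},{"dx":0,"dy":0,"dz":-1,"ax":0,"ay":0,"az":0,"hand":1},{"dx":0,"dy":0,"dz":-1,"ax":0,"ay":0,"az":0,"hand":1},{"dx":0,"dy":0.5,"dz":0,"ax":0,"ay":0,"az":0,"hand":1},{"dx":0,"dy":0.3,"dz":0,"ax":0,"ay":0,"az":0,"hand":1},{"dx":0,"dy":0.2,"dz":0,"ax":0,"ay":0,"az":0,"hand":1},{"dx":0,"dy":0,"dz":0,"ax":0,"ay":0,"az":0,"hand":1}]'
python3 -m creep '[{"dx":0,"dy":0.1,"dz":0,"ax":0,"ay":0,"az":0,"hand":1},{"dx":0,"dy":0.1,"dz":0,"ax":0,"ay":0,"az":0,"hand":1},{"dx":0,"dy":0.1,"dz":0,"ax":0,"ay":0,"az":0,"hand":1},{"dx":0,"dy":0,"dz":0,"ax":0,"ay":0,"az":0,"hand":1}]'
python3 - <<'E'
from h import *
p=np.array([.472,.129])
for t in np.arange(0,1.9,.1):
    print(round(t,1),(p+.09*np.array([np.cos(t),np.sin(t)])-.013*np.array([-np.sin(t),np.cos(t)])).round(4))
E
```

```text
clock: 11.07
ee_pos: [0.5635, 0.1024, 0.1953]
tcp_rot: [0.001, 0.015, 1.0, 0.0]
force: [0.1, -0.2, 0.2]
grip_width: 0.001
grasp_force: 0.0
clock: 11.4
ee_pos: [0.563, 0.1076, 0.1948]
tcp_rot: [0.0, 0.015, 1.0, 0.0]
force: [-0.7, -0.2, 0.2]
grip_width: 0.001
grasp_force: 0.1
0.0 [0.562 0.116]
0.1 [0.5628 0.125 ]
0.2 [0.5628 0.1341]
0.3 [0.5618 0.1432]
0.4 [0.56   0.1521]
0.5 [0.5572 0.1607]
0.6 [0.5536 0.1691]
0.7 [0.5492 0.177 ]
0.8 [0.544  0.1845]
0.9 [0.5381 0.1914]
1.0 [0.5316 0.1977]
1.1 [0.5244 0.2033]
1.2 [0.5167 0.2082]
1.3 [0.5086 0.2122]
1.4 [0.5001 0.2155]
1.5 [0.4913 0.2179]
1.6 [0.4824 0.2193]
1.7 [0.4733 0.2199]
1.8 [0.4642 0.2196]
```

```bash

python3 -m creep '[{"dx":0,"dy":0.2,"dz":0,"ax":0,"ay":0,"az":0,"hand":1},{"dx":0,"dy":0.2,"dz":0,"ax":0,"ay":0,"az":0,"hand":1},{"dx":0.02,"dy":0.23,"dz":0,"ax":0,"ay":0,"az":0.025,"hand":1},{"dx":0.02,"dy":0.23,"dz":0,"ax":0,"ay":0,"az":0.025,"hand":1}]'
python3 -m creep '[{"dx":0,"dy":0.23,"dz":0,"ax":0,"ay":0,"az":0.025,"hand":1},{"dx":0,"dy":0.23,"dz":0,"ax":0,"ay":0,"az":0.025,"hand":1},{"dx":-0.025,"dy":0.23,"dz":0,"ax":0,"ay":0,"az":0.025,"hand":1},{"dx":-0.025,"dy":0.23,"dz":0,"ax":0,"ay":0,"az":0.025,"hand":1}]'
```

```text
clock: 11.73
ee_pos: [0.5637, 0.1249, 0.1944]
tcp_rot: [0.0, -0.036, 0.999, -0.0]
force: [-0.4, -0.1, 1.3]
grip_width: -0.002
grasp_force: 0.5
clock: 12.07
ee_pos: [0.5628, 0.1428, 0.1947]
tcp_rot: [0.0, -0.136, 0.991, -0.001]
force: [0.9, -4.7, 3.2]
grip_width: 0.002
grasp_force: 2.3
```

```bash

python3 -m creep '[{"dx":-0.045,"dy":0.225,"dz":0,"ax":0,"ay":0,"az":0.025,"hand":1},{"dx":-0.045,"dy":0.225,"dz":0,"ax":0,"ay":0,"az":0.025,"hand":1},{"dx":-0.07,"dy":0.215,"dz":0,"ax":0,"ay":0,"az":0.025,"hand":1},{"dx":-0.07,"dy":0.215,"dz":0,"ax":0,"ay":0,"az":0.025,"hand":1}]'
python3 -m creep '[{"dx":-0.09,"dy":0.21,"dz":0,"ax":0,"ay":0,"az":0.025,"hand":1},{"dx":-0.09,"dy":0.21,"dz":0,"ax":0,"ay":0,"az":0.025,"hand":1},{"dx":-0.11,"dy":0.2,"dz":0,"ax":0,"ay":0,"az":0.025,"hand":1},{"dx":-0.11,"dy":0.2,"dz":0,"ax":0,"ay":0,"az":0.025,"hand":1}]'
python3 -c "
from h import *
d=cam('wrist'); cv2.imwrite('pics/w4.png',d['img'][:,:,::-1])"
```

```text
clock: 12.4
ee_pos: [0.5587, 0.1607, 0.195]
tcp_rot: [0.001, -0.234, 0.972, -0.0]
force: [3.8, -4.3, 2.0]
grip_width: -0.001
grasp_force: 2.6
clock: 12.73
ee_pos: [0.5515, 0.1764, 0.1956]
tcp_rot: [0.001, -0.33, 0.944, -0.001]
force: [7.1, -10.7, 4.5]
grip_width: 0.001
grasp_force: 6.1
```

View pics/w4.png

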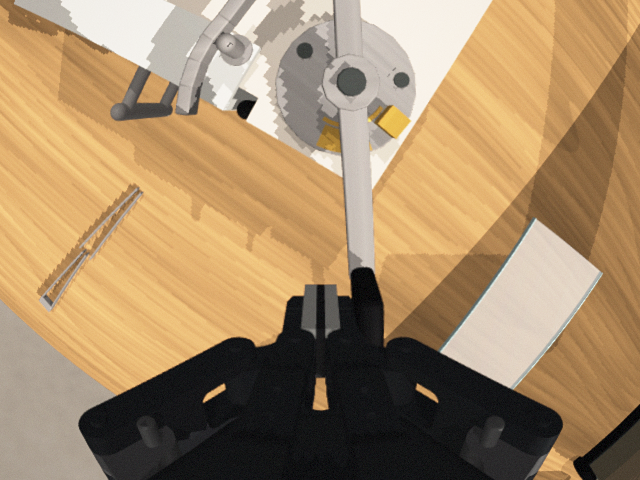

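The wrist view shows the paddle (368,310) against the finger, with the hook around the far side of the keeper (228,45). The force read 12.8 N, so I'll hold still, read it again and then go slower.

```bash

python3 -m creep '[{"dx":0,"dy":0,"dz":0,"ax":0,"ay":0,"az":0,"hand":1},{"dx":0,"dy":0,"dz":0,"ax":0,"ay":0,"az":0,"hand":1}]'
python3 -m creep '[{"dx":-0.03,"dy":0.04,"dz":0,"ax":0,"ay":0,"az":0.005,"hand":1},{"dx":-0.03,"dy":0.04,"dz":0,"ax":0,"ay":0,"az":0.005,"hand":1},{"dx":-0.03,"dy":0.04,"dz":0,"ax":0,"ay":0,"az":0.005,"hand":1}]'
```

```text
clock: 12.95
ee_pos: [0.5508, 0.1771, 0.195]
tcp_rot: [0.001, -0.329, 0.944, -0.0]
force: [2.9, -2.6, 3.2]
grip_width: -0.001
grasp_force: 2.3
clock: 13.2
ee_pos: [0.5494, 0.1794, 0.1952]
tcp_rot: [0.001, -0.343, 0.939, -0.0]
force: [4.1, -2.8, 4.6]
grip_width: -0.0
grasp_force: 2.7
```

```bash

python3 -m creep '[{"dx":-0.052,"dy":0.075,"dz":0,"ax":0,"ay":0,"az":0.01,"hand":1},{"dx":-0.052,"dy":0.075,"dz":0,"ax":0,"ay":0,"az":0.01,"hand":1},{"dx":-0.052,"dy":0.075,"dz":0,"ax":0,"ay":0,"az":0.01,"hand":1},{"dx":-0.052,"dy":0.075,"dz":0,"ax":0,"ay":0,"az":0.01,"hand":1}]' | grep -E 'ee_pos|^force|grasp'
python3 -m creep '[{"dx":-0.059,"dy":0.069,"dz":0,"ax":0,"ay":0,"az":0.01,"hand":1},{"dx":-0.059,"dy":0.069,"dz":0,"ax":0,"ay":0,"az":0.01,"hand":1},{"dx":-0.059,"dy":0.069,"dz":0,"ax":0,"ay":0,"az":0.01,"hand":1},{"dx":-0.059,"dy":0.069,"dz":0,"ax":0,"ay":0,"az":0.01,"hand":1},{"dx":-0.059,"dy":0.069,"dz":0,"ax":0,"ay":0,"az":0.01,"hand":1}]' | grep -E 'ee_pos|^force|grasp'
```

```text
ee_pos: [0.5453, 0.1853, 0.1953]
force: [3.3, -3.5, 4.4]
grasp_force: 2.6
ee_pos: [0.5384, 0.1926, 0.1945]
force: [4.3, -2.5, 3.6]
grasp_force: 2.3
```

```bash

python3 -m creep '[{"dx":-0.065,"dy":0.063,"dz":0,"ax":0,"ay":0,"az":0.01,"hand":1},{"dx":-0.065,"dy":0.063,"dz":0,"ax":0,"ay":0,"az":0.01,"hand":1},{"dx":-0.065,"dy":0.063,"dz":0,"ax":0,"ay":0,"az":0.01,"hand":1}]' | grep -E 'ee_pos|^force|grasp'
```

```text
ee_pos: [0.534, 0.1964, 0.1942]
force: [3.2, -2.0, 2.0]
grasp_force: 2.0
```

```bash

python3 -m creep '[{"dx":-0.067,"dy":0.06,"dz":0,"ax":0,"ay":0,"az":0.01,"hand":1},{"dx":-0.067,"dy":0.06,"dz":0,"ax":0,"ay":0,"az":0.01,"hand":1}]' | grep -E 'ee_pos|^force|grasp'
python3 -m creep '[{"dx":-0.071,"dy":0.056,"dz":0,"ax":0,"ay":0,"az":0.01,"hand":1},{"dx":-0.071,"dy":0.056,"dz":0,"ax":0,"ay":0,"az":0.01,"hand":1}]' | grep -E 'ee_pos|^force|grasp'
```

```text
ee_pos: [0.5312, 0.1988, 0.194]
force: [4.0, 0.2, 0.2]
grasp_force: 1.4
ee_pos: [0.5277, 0.2007, 0.1936]
force: [1.0, 0.6, -1.2]
grasp_force: 0.5
```

```bash

python3 -m creep '[{"dx":-0.073,"dy":0.054,"dz":0,"ax":0,"ay":0,"az":0.01,"hand":1},{"dx":-0.073,"dy":0.054,"dz":0,"ax":0,"ay":0,"az":0.01,"hand":1}]' | grep -E 'ee_pos|^force|grasp'
python3 -m creep '[{"dx":-0.075,"dy":0.051,"dz":0,"ax":0,"ay":0,"az":0.01,"hand":1},{"dx":-0.075,"dy":0.051,"dz":0,"ax":0,"ay":0,"az":0.01,"hand":1}]' | grep -E 'ee_pos|^force|grasp'
```

```text
ee_pos: [0.5249, 0.2028, 0.1938]
force: [0.9, -0.9, 0.8]
grasp_force: 0.2
ee_pos: [0.5225, 0.2045, 0.1942]
force: [2.3, -3.8, -0.8]
grasp_force: 1.8
```

Force fell to about 1 N and then began to rise, so this looks like the drop. I'll back off a little and look.

```bash

python3 -m creep '[{"dx":0.3,"dy":-0.2,"dz":0,"ax":0,"ay":0,"az":0,"hand":1},{"dx":0.6,"dy":-0.4,"dz":0,"ax":0,"ay":0,"az":0,"hand":1},{"dx":0.8,"dy":-0.5,"dz":0,"ax":0,"ay":0,"az":0,"hand":1},{"dx":0.8,"dy":-0.4,"dz":0,"ax":0,"ay":0,"az":0,"hand":1},{"dx":0,"dy":0,"dz":0,"ax":0,"ay":0,"az":0,"hand":1}]' | grep -E 'ee_pos|^force|grasp'
python3 - <<'E'
from h import *
d=cam('wrist'); cv2.imwrite('pics/w5.png',d['img'][:,:,::-1])
for n in('wrist','side','top'):
  e=cam(n); g=fe if n=='wrist' else onz
  for l,z in(('keeper_post',.2),('lever_grip',.208),('lever_grip',.214)):
    for r in mark_of(l,n)[:1]:print(n,l,round(r['p'],2),r['pixel'],g(e,r['pixel'],z).round(4))
  if n=='side': cv2.imwrite('pics/s5.png',cv2.resize(e['img'][140:260,250:400,::-1],None,fx=5,fy=5,interpolation=2))
E
```

```text
ee_pos: [0.575, 0.1739, 0.1939]
force: [-0.7, 0.7, 0.6]
grasp_force: 0.0
wrist keeper_post 0.56 [414.8, 9.9] [0.4878 0.0824 0.2   ]
wrist lever_grip 0.84 [498.9, 314.0] [0.5042 0.2113 0.208 ]
wrist lever_grip 0.84 [498.9, 314.0] [0.5057 0.2062 0.214 ]
side keeper_post 0.66 [301.2, 189.0] [0.4873 0.0883 0.2   ]
side lever_grip 0.65 [329.2, 165.2] [0.5083 0.2065 0.208 ]
side lever_grip 0.65 [329.2, 165.2] [0.5122 0.1979 0.214 ]
top keeper_post 0.66 [259.5, 286.2] [0.4909 0.0946 0.2   ]
top lever_grip 0.7 [206.2, 279.0] [0.5039 0.2111 0.208 ]
top lever_grip 0.7 [206.2, 279.0] [0.5033 0.21   0.214 ]
```

View pics/w5.png

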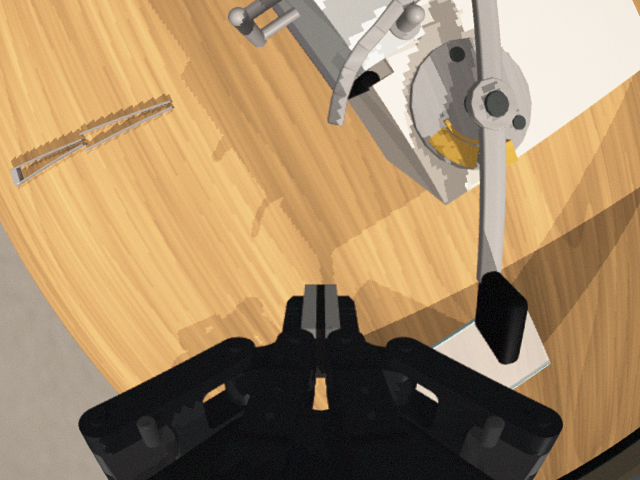

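View pics/s5.png

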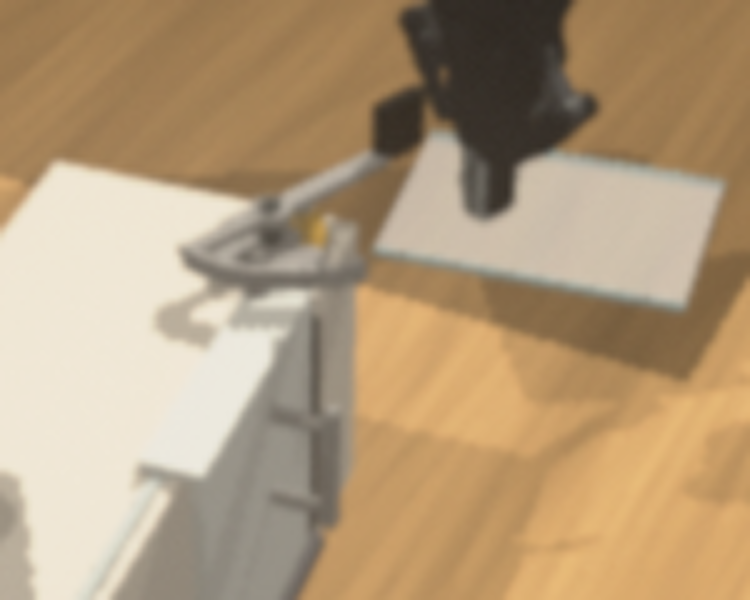

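The wrist view shows the hook round the keeper at (410,15) and the handle at (499,314). In the side view the lever lies level over the keeper. The three cameras agree best with the grip at z≈0.208, which is down, at world angle ≈1.2. I'll touch it again gently to tell the stop from an unfinished cam ride.

```bash

python3 -m creep '[{"dx":-0.8,"dy":0.4,"dz":0,"ax":0,"ay":0,"az":0,"hand":1},{"dx":-0.8,"dy":0.5,"dz":0,"ax":0,"ay":0,"az":0,"hand":1},{"dx":-0.6,"dy":0.4,"dz":0,"ax":0,"ay":0,"az":0,"hand":1},{"dx":-0.1,"dy":0.05,"dz":0,"ax":0,"ay":0,"az":0,"hand":1},{"dx":0,"dy":0,"dz":0,"ax":0,"ay":0,"az":0,"hand":1},{"dx":0,"dy":0,"dz":0,"ax":0,"ay":0,"az":0,"hand":1}]' | grep -E 'ee_pos|^force|grasp'
python3 -m creep '[{"dx":-0.05,"dy":0.04,"dz":0,"ax":0,"ay":0,"az":0,"hand":1},{"dx":0,"dy":0,"dz":0,"ax":0,"ay":0,"az":0,"hand":1}]' | grep -E 'ee_pos|^force|grasp'
python3 -m creep '[{"dx":-0.05,"dy":0.04,"dz":0,"ax":0,"ay":0,"az":0,"hand":1},{"dx":0,"dy":0,"dz":0,"ax":0,"ay":0,"az":0,"hand":1}]' | grep -E 'ee_pos|^force|grasp'
python3 -m creep '[{"dx":-0.03,"dy":0.02,"dz":0,"ax":0,"ay":0,"az":0,"hand":1},{"dx":0,"dy":0,"dz":0,"ax":0,"ay":0,"az":0,"hand":1}]' | grep -E 'ee_pos|^force|grasp'
```

```text
ee_pos: [0.5271, 0.202, 0.1946]
force: [-0.5, 0.8, -0.7]
grasp_force: 0.0
ee_pos: [0.5261, 0.2025, 0.1942]
force: [0.4, -0.0, 0.3]
grasp_force: 0.0
ee_pos: [0.5249, 0.2033, 0.1941]
force: [0.0, -0.0, 0.3]
grasp_force: 0.0
ee_pos: [0.5242, 0.2038, 0.1942]
force: [0.1, -0.3, 0.5]
grasp_force: 0.0
```

```bash

for i in 1; do
python3 -m creep '[{"dx":-0.03,"dy":0.02,"dz":0,"ax":0,"ay":0,"az":0,"hand":1},{"dx":-0.03,"dy":0.02,"dz":0,"ax":0,"ay":0,"az":0,"hand":1},{"dx":0,"dy":0,"dz":0,"ax":0,"ay":0,"az":0,"hand":1}]' | grep -E 'ee_pos|^force|grasp'
python3 -m creep '[{"dx":-0.03,"dy":0.02,"dz":0,"ax":0,"ay":0,"az":0,"hand":1},{"dx":0,"dy":0,"dz":0,"ax":0,"ay":0,"az":0,"hand":1}]' | grep -E 'ee_pos|^force|grasp'
python3 -m creep '[{"dx":-0.03,"dy":0.02,"dz":0,"ax":0,"ay":0,"az":0,"hand":1},{"dx":0,"dy":0,"dz":0,"ax":0,"ay":0,"az":0,"hand":1}]' | grep -E 'ee_pos|^force|grasp'
done
```

```text
ee_pos: [0.523, 0.2046, 0.1944]
force: [0.8, -1.3, -0.4]
grasp_force: 0.7
ee_pos: [0.5225, 0.2048, 0.1944]
force: [2.5, -3.4, 0.2]
grasp_force: 1.4
ee_pos: [0.5218, 0.2052, 0.1943]
force: [2.0, -4.0, -0.4]
grasp_force: 1.8
```

Force is mild (about 3.3 N tangential). I'll back off, then zoom on the notch and check the height again.

```bash

python3 -m creep '[{"dx":0.3,"dy":-0.2,"dz":0,"ax":0,"ay":0,"az":0,"hand":1},{"dx":0.6,"dy":-0.4,"dz":0,"ax":0,"ay":0,"az":0,"hand":1},{"dx":0.8,"dy":-0.5,"dz":0,"ax":0,"ay":0,"az":0,"hand":1},{"dx":0.8,"dy":-0.5,"dz":0,"ax":0,"ay":0,"az":0,"hand":1},{"dx":0,"dy":-1,"dz":0,"ax":0,"ay":0,"az":0,"hand":1},{"dx":0,"dy":-1,"dz":0,"ax":0,"ay":0,"az":0,"hand":1},{"dx":0,"dy":0,"dz":0,"ax":0,"ay":0,"az":0,"hand":1}]' | grep -E 'ee_pos|^force|grasp'
python3 - <<'E'
from h import *
for n in('wrist','side','top'):
  e=cam(n); g=fe if n=='wrist' else onz
  for l,z in(('keeper_post',.2),('lever_grip',.208),('lever_grip',.214)):
    for r in mark_of(l,n)[:1]:print(n,l,round(r['p'],2),r['pixel'],g(e,r['pixel'],z).round(4))
  if n=='wrist':
    cv2.imwrite('pics/w6full.png',e['img'][:,:,::-1])
    r=mark_of('lock_base','wrist')[0]['pixel'];print(r);x,y=int(min(max(r[0],90),550)),int(max(r[1],70))
    cv2.imwrite('pics/w6.png',cv2.resize(e['img'][y-70:y+80,x-90:x+90,::-1],None,fx=4,fy=4,interpolation=2))
E
```

```text
ee_pos: [0.5717, 0.1313, 0.1939]
force: [-0.4, 0.6, 0.7]
grasp_force: 0.0
wrist keeper_post 0.85 [458.7, 116.2] [0.4881 0.0833 0.2   ]
wrist lever_grip 0.83 [509.1, 377.4] [0.5054 0.2109 0.208 ]
wrist lever_grip 0.83 [509.1, 377.4] [0.5068 0.2039 0.214 ]
[499.2, 184.8]
side keeper_post 0.89 [298.5, 190.7] [0.4847 0.0789 0.2   ]
side lever_grip 0.91 [328.3, 160.5] [0.4965 0.2261 0.208 ]
side lever_grip 0.91 [328.3, 160.5] [0.5005 0.2173 0.214 ]
top keeper_post 0.57 [261.1, 285.1] [0.4934 0.0912 0.2   ]
top lever_grip 0.86 [206.2, 280.8] [0.5    0.2109 0.208 ]
top lever_grip 0.86 [206.2, 280.8] [0.4994 0.2098 0.214 ]
```

View pics/w6.png

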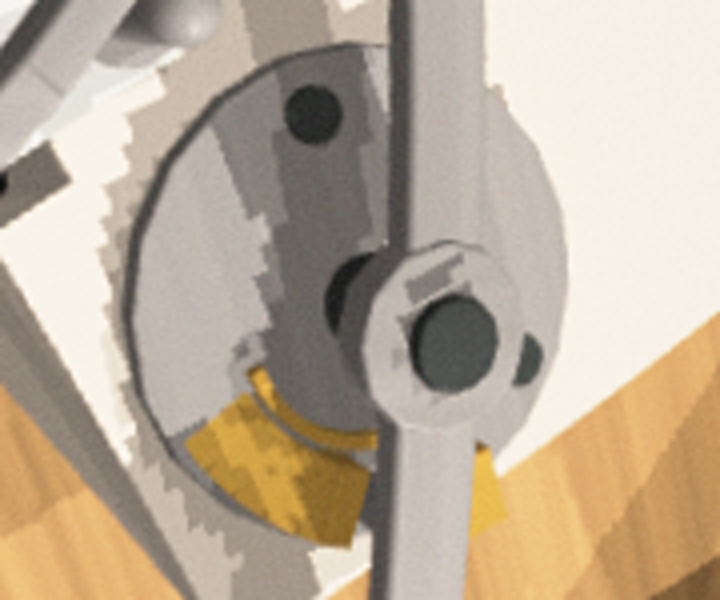

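The zoomed view shows the arm over the gap between the cam (275,470) and the stop block (490,490). Parallax leaves the height unclear, so I'll compute the hub height by rays, parked against now.

```bash
python3 - <<'E'
from h import *
from scipy.spatial.transform import Rotation as R
o=observe(); d=cam('wrist')
def T(p,q):
    A=np.eye(4);A[:3,:3]=R.from_quat([q[1],q[2],q[3],q[0]]).as_matrix();A[:3,3]=p;return A
K=np.array(d['world_to_cam'])@T(o['ee_pos'],o['tcp_rot'])
print(d['f'],d['cx'],d['cy'])
def disc(path,x0,y0,x1,y1): pass
views={'w3 parked':([.5644,.0449,.2631],[.003,-.046,.999,.001],(459,111),(476,113)),
'w4 mid':([.5515,.1764,.1956],[.001,-.33,.944,-.001],(346,84),(351,82)),
'w6 now':(o['ee_pos'],o['tcp_rot'],(496,189),(523,201))}
for k,(p,q,b,h) in views.items():
    e=dict(d);q=np.array(q)/np.linalg.norm(q);e['world_to_cam']=K@np.linalg.inv(T(p,q))
    B=fe(e,b,.175); M=e['world_to_cam'];c=-M[:3,:3].T@M[:3,3]
    for piv in(B,np.array([.473,.129,0])):
        z=min(np.arange(.175,.23,.0002),key=lambda z:np.hypot(*(fe(e,h,z)-piv)[:2]))
        print(k,'cam',c.round(3),'base',B.round(4),'hub z',round(z,4),'resid',np.hypot(*(fe(e,h,z)-piv)[:2]).round(4))
E
```

```text
371.64829954431775 320.19354390933705 230.06776319674978
w3 parked cam [0.483 0.037 0.406] base [0.4726 0.1257 0.175 ] hub z 0.2028 resid 0.0006
w3 parked cam [0.483 0.037 0.406] base [0.4726 0.1257 0.175 ] hub z 0.1954 resid 0.0002
w4 mid cam [0.488 0.126 0.339] base [0.4721 0.1271 0.175 ] hub z 0.1944 resid 0.0009
w4 mid cam [0.488 0.126 0.339] base [0.4721 0.1271 0.175 ] hub z 0.2006 resid 0.0011
w6 now cam [0.535 0.062 0.338] base [0.4746 0.1297 0.175 ] hub z 0.2014 resid 0.0007
w6 now cam [0.535 0.062 0.338] base [0.4746 0.1297 0.175 ] hub z 0.2004 resid 0.001
```

With a common pivot the hub now reads about 5 mm higher than when parked, and the unoccluded side view agrees. So it is still on top of the cam and I'll carry on turning. The finger's true offset is about 19 mm.

```bash

python3 -m creep '[{"dx":0,"dy":1,"dz":0,"ax":0,"ay":0,"az":0.02,"hand":1},{"dx":0,"dy":1,"dz":0,"ax":0,"ay":0,"az":0.02,"hand":1},{"dx":-0.8,"dy":0.5,"dz":0,"ax":0,"ay":0,"az":0.01,"hand":1},{"dx":-0.8,"dy":0.5,"dz":0,"ax":0,"ay":0,"az":0,"hand":1},{"dx":-0.6,"dy":0.4,"dz":0,"ax":0,"ay":0,"az":0,"hand":1},{"dx":-0.1,"dy":0.1,"dz":0,"ax":0,"ay":0,"az":0,"hand":1},{"dx":-0.1,"dy":0.08,"dz":0,"ax":0,"ay":0,"az":0,"hand":1},{"dx":0,"dy":0,"dz":0,"ax":0,"ay":0,"az":0,"hand":1}]' | grep -E 'ee_pos|^force|grasp'
python3 -m creep '[{"dx":-0.079,"dy":0.046,"dz":0,"ax":0,"ay":0,"az":0.01,"hand":1},{"dx":-0.079,"dy":0.046,"dz":0,"ax":0,"ay":0,"az":0.01,"hand":1}]' | grep -E 'ee_pos|^force|grasp'
```

```text
ee_pos: [0.5239, 0.2053, 0.1945]
force: [-0.4, -0.7, -0.4]
grasp_force: 0.0
ee_pos: [0.5214, 0.2066, 0.1944]
force: [4.0, -2.0, 1.4]
grasp_force: 1.9
```

```bash

python3 -m creep '[{"dx":-0.079,"dy":0.046,"dz":0,"ax":0,"ay":0,"az":0.01,"hand":1}]' | grep -E 'ee_pos|^force|grasp'
python3 -m creep '[{"dx":-0.079,"dy":0.046,"dz":0,"ax":0,"ay":0,"az":0.01,"hand":1}]' | grep -E 'ee_pos|^force|grasp'
```

```text
ee_pos: [0.5201, 0.2074, 0.1946]
force: [6.4, -4.0, -0.8]
grasp_force: 3.3
ee_pos: [0.5188, 0.2082, 0.1947]
force: [8.1, -5.2, -2.4]
grasp_force: 4.7
```

```bash

python3 -m creep '[{"dx":0,"dy":0,"dz":0,"ax":0,"ay":0,"az":0,"hand":1}]' | grep -E 'ee_pos|^force|grasp'
python3 -m creep '[{"dx":0,"dy":0,"dz":0,"ax":0,"ay":0,"az":0,"hand":1},{"dx":0,"dy":0,"dz":0,"ax":0,"ay":0,"az":0,"hand":1}]' | grep -E 'ee_pos|^force|grasp'
```

```text
ee_pos: [0.5187, 0.2083, 0.1946]
force: [6.5, -3.2, -1.1]
grasp_force: 3.7
ee_pos: [0.5188, 0.2082, 0.1946]
force: [6.2, -2.9, -1.3]
grasp_force: 3.5
```

```bash
python3 - <<'E'
from h import *
a=cv2.imread('pics/side0.png'); d=cam('side'); b=d['img'][:,:,::-1].copy(); cv2.imwrite('pics/side7.png',b)
P=np.array([.473,.129])
for z in(.17,.195,.201):print(z,proj(d,[*P,z]).round(2))
c=lambda i:cv2.resize(i[160:220,275:340],None,fx=6,fy=6,interpolation=2)
im=np.hstack([c(a),np.zeros((360,10,3),np.uint8),c(b)])
for y in range(0,360,30): im[y,::6]=(0,0,255)
cv2.imwrite('pics/cmp7.png',im)
E
```

```text
0.17 [303.7  188.89]
0.195 [303.63 180.84]
0.201 [303.62 178.88]
```

View pics/cmp7.png

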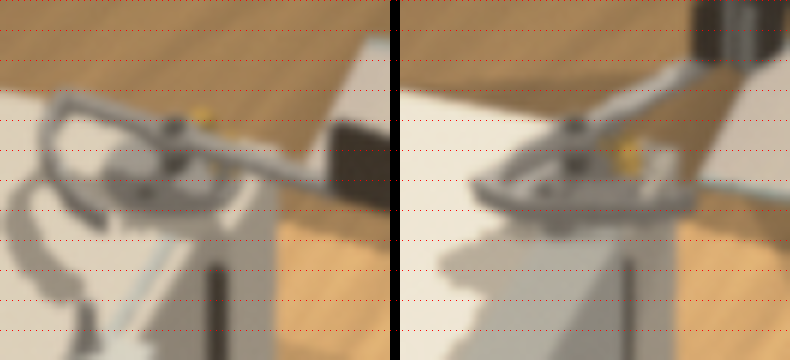

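The hub's dark bolt sits on the same row (~125) in the parked crop and now, and the bar's line through the axis agrees within 1 px, which points to down. I'll retreat clear and settle it with an unoccluded view.

```bash

python3 -m creep '[{"dx":0.3,"dy":-0.15,"dz":0,"ax":0,"ay":0,"az":0,"hand":1},{"dx":0.6,"dy":-0.4,"dz":0,"ax":0,"ay":0,"az":0,"hand":1},{"dx":0.9,"dy":-0.5,"dz":0,"ax":0,"ay":0,"az":0,"hand":1},{"dx":0.9,"dy":-0.6,"dz":0.5,"ax":0,"ay":0,"az":0,"hand":1},{"dx":0,"dy":-0.8,"dz":1,"ax":0,"ay":0,"az":0,"hand":1},{"dx":0,"dy":-0.8,"dz":1,"ax":0,"ay":0,"az":0,"hand":1},{"dx":0,"dy":-0.8,"dz":1,"ax":0,"ay":0,"az":0,"hand":1},{"dx":0,"dy":-0.5,"dz":0.5,"ax":0,"ay":0,"az":0,"hand":1},{"dx":0,"dy":0,"dz":0,"ax":0,"ay":0,"az":0,"hand":1},{"dx":0,"dy":0,"dz":0,"ax":0,"ay":0,"az":0,"hand":1}]'
python3 - <<'E'
from h import *
from scipy.optimize import least_squares
D={}
for n in('wrist','side','top'):
  e=D[n]=cam(n); cv2.imwrite(f'pics/{n}8.png',e['img'][:,:,::-1]); g=fe if n=='wrist' else onz
  for l,z in(('keeper_post',.2),('lever_grip',.208),('lever_grip',.214)):
    for r in mark_of(l,n)[:1]:print(n,l,round(r['p'],2),r['pixel'],g(e,r['pixel'],z).round(4))
# black paddle blob centroids in side and top, parked and now
for n,roi0,roi1 in(('side',(322,350,172,205),(315,345,140,180)),('top',(235,258,240,270),(190,225,265,300))):
  for f,(x0,x1,y0,y1) in((f'pics/{n}0.png',roi0),(f'pics/{n}8.png',roi1)):
    im=cv2.imread(f).max(2)[y0:y1,x0:x1]; k,lab,st,ce=cv2.connectedComponentsWithStats((im<65).astype(np.uint8))
    for i in range(1,k):
        if st[i,4]>8: print(f,'blob',(ce[i]+[x0,y0]).round(2),st[i,4],onz(D[n],ce[i]+[x0,y0],.208).round(4),onz(D[n],ce[i]+[x0,y0],.214).round(4))
c=lambda i:cv2.resize(i[145:220,270:345],None,fx=5,fy=5,interpolation=2)
cv2.imwrite('pics/cmp8.png',np.hstack([c(cv2.imread('pics/side0.png')),c(cv2.imread('pics/side8.png'))]))
E
```

```text
clock: 20.93
ee_pos: [0.5715, 0.1175, 0.2743]
tcp_rot: [0.0, -0.597, 0.802, 0.0]
force: [0.3, 0.4, 0.2]
grip_width: 0.001
grasp_force: 0.0
wrist keeper_post 0.75 [437.5, 154.5] [0.4873 0.0835 0.2   ]
wrist lever_grip 0.73 [457.5, 203.7] [0.4834 0.1145 0.208 ]
wrist lever_grip 0.73 [457.5, 203.7] [0.4852 0.1124 0.214 ]
side keeper_post 0.92 [299.4, 190.6] [0.4865 0.0803 0.2   ]
side lever_grip 0.81 [327.0, 161.9] [0.4964 0.2183 0.208 ]
side lever_grip 0.81 [327.0, 161.9] [0.5003 0.2096 0.214 ]
top keeper_post 0.61 [259.8, 286.6] [0.49   0.0939 0.2   ]
top lever_grip 0.87 [206.0, 279.2] [0.5035 0.2115 0.208 ]
top lever_grip 0.87 [206.0, 279.2] [0.5029 0.2104 0.214 ]
pics/side0.png blob [335.21 187.61] 85 [0.5644 0.1216 0.208 ] [0.5677 0.1138 0.214 ]
pics/side8.png blob [337.63 148.21] 256 [0.4926 0.2947 0.208 ] [0.4966 0.2853 0.214 ]
pics/side8.png blob [328.44 163.47] 72 [0.503  0.2131 0.208 ] [0.5069 0.2045 0.214 ]
pics/top0.png blob [246.63 253.17] 63 [0.563  0.1249 0.208 ] [0.562  0.1242 0.214 ]
pics/top8.png blob [204.73 280.05] 41 [0.5016 0.2142 0.208 ] [0.501 0.213 0.214]
```

View pics/cmp8.png

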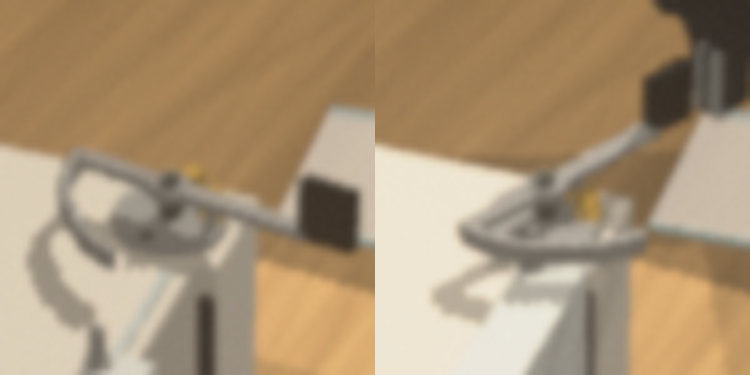

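The crops show the hub at the same row in both, with the lever level and the hook over the keeper. Ten pictures are used up, so the rest is numeric: brass cam and stop angles, and a silhouette fit of the paddle's height.

```bash
cat > an.py <<'E'
from h import *
from scipy.spatial.transform import Rotation as R
from scipy.optimize import least_squares
o=observe(); d=cam('wrist'); s=cam('side'); t=cam('top')
def T(p,q):
    A=np.eye(4);A[:3,:3]=R.from_quat([q[1],q[2],q[3],q[0]]).as_matrix();A[:3,3]=p;return A
K=np.array(d['world_to_cam'])@T(o['ee_pos'],o['tcp_rot'])
P=np.array([.473,.129])
V={'w3':([.5644,.0449,.2631],[.003,-.046,.999,.001]),'w4':([.5515,.1764,.1956],[.001,-.33,.944,-.001]),'w5':([.575,.1739,.1939],None),'wrist8':(o['ee_pos'],o['tcp_rot'])}
for k,(p,q) in V.items():
    if q is None: continue
    e=dict(d);q=np.array(q)/np.linalg.norm(q);e['world_to_cam']=K@np.linalg.inv(T(p,q))
    im=cv2.imread(f'pics/{k}.png');h=cv2.cvtColor(im,cv2.COLOR_BGR2HSV)
    m=(h[...,0]>18)&(h[...,0]<28)&(h[...,1]>165)&(h[...,2]>70)
    ys,xs=np.nonzero(m)
    for z in(.178,.183):
        W=np.array([fe(e,(x,y),z)[:2]-P for x,y in zip(xs,ys)])
        r=np.hypot(*W.T);a=np.arctan2(W[:,1],W[:,0]);ok=(r>.015)&(r<.045)
        print(k,z,ok.sum(),dict(zip(np.arange(-.6,2.4,.1).round(1),np.histogram(a[ok],np.arange(-.6,2.5,.1))[0])))
def sil(cam,th,z):
    u=np.array([np.cos(th),np.sin(th)]);n=np.array([-u[1],u[0]])
    pts=[proj(cam,[*(P+(.09+i*.016)*u+j*.005*n),z+k*.018]) for i in(-1,1) for j in(-1,1) for k in(-1,1)]
    c=cv2.moments(cv2.convexHull(np.array(pts,np.float32)));return np.array([c['m10'],c['m01']])/c['m00']
s0,t0=np.array([335.21,187.61]),np.array([246.63,253.17]);s8,t8=np.array([328.44,163.47]),np.array([204.73,280.05])
for th in(-.06,-.03,0):print('parked',th,(s0-sil(s,th,.208)).round(2),(t0-sil(t,th,.208)).round(2))
for th in(1.15,1.2,1.25,1.3):
  for z in(.208,.214):print('now',th,z,(s8-sil(s,th,z)).round(2),(t8-sil(t,th,z)).round(2))
E
python3 an.py
```

```text
w3 0.178 383 {np.float64(-0.6): np.int64(0), np.float64(-0.5): np.int64(0), np.float64(-0.4): np.int64(0), np.float64(-0.3): np.int64(0), np.float64(-0.2): np.int64(0), np.float64(-0.1): np.int64(0), np.float64(-0.0): np.int64(0), np.float64(0.1): np.int64(0), np.float64(0.2): np.int64(0), np.float64(0.3): np.int64(0), np.float64(0.4): np.int64(7), np.float64(0.5): np.int64(29), np.float64(0.6): np.int64(40), np.float64(0.7): np.int64(48), np.float64(0.8): np.int64(55), np.float64(0.9): np.int64(51), np.float64(1.0): np.int64(27), np.float64(1.1): np.int64(0), np.float64(1.2): np.int64(0), np.float64(1.3): np.int64(3), np.float64(1.4): np.int64(28), np.float64(1.5): np.int64(31), np.float64(1.6): np.int64(33), np.float64(1.7): np.int64(29), np.float64(1.8): np.int64(2), np.float64(1.9): np.int64(0), np.float64(2.0): np.int64(0), np.float64(2.1): np.int64(0), np.float64(2.2): np.int64(0), np.float64(2.3): np.int64(0)}
w3 0.183 380 {np.float64(-0.6): np.int64(0), np.float64(-0.5): np.int64(0), np.float64(-0.4): np.int64(0), np.float64(-0.3): np.int64(0), np.float64(-0.2): np.int64(0), 
[... 4244 characters left out ...]
1.5): np.int64(0), np.float64(1.6): np.int64(4), np.float64(1.7): np.int64(19), np.float64(1.8): np.int64(4), np.float64(1.9): np.int64(0), np.float64(2.0): np.int64(0), np.float64(2.1): np.int64(0), np.float64(2.2): np.int64(0), np.float64(2.3): np.int64(0)}
parked -0.06 [0.2  0.64] [-0.53  0.02]
parked -0.03 [-0.29  1.2 ] [0.69 0.1 ]
parked 0 [-0.76  1.75] [1.91 0.14]
now 1.15 0.208 [-1.99 -0.94] [-1.47  3.79]
now 1.15 0.214 [-2.05  1.02] [-0.95  4.09]
now 1.2 0.208 [-0.83 -0.23] [-0.58  1.92]
now 1.2 0.214 [-0.89  1.73] [-0.05  2.21]
now 1.25 0.208 [0.38 0.44] [0.23 0.  ]
now 1.25 0.214 [0.32 2.4 ] [0.75 0.28]
now 1.3 0.208 [1.65 1.09] [ 0.93 -1.95]
now 1.3 0.214 [1.6  3.04] [ 1.47 -1.68]
```

The silhouette fit puts the handle at 1.25 rad and z≈0.209, so it is down, about 1.3 rad from parked. It lies in the notch gap between the end of the cam (about 1.05) and the stop (about 1.33). The keeper is still at its shut position, the force dropped and then rose at the stop, and the gripper is clear.

```bash
python3 -c "
from rig import *
print(sign_off())"
```

```text
the job is handed in; nothing more can be done
None
```

I shut the door and turned the lever past the drop to about 1.3 rad with the gripper clear, then handed the job in. By image measurement the handle is down to within about 1.5 mm, but I couldn't confirm it is fully seated. Turning force peaked at 12.8 N for a moment near the keeper and 9.6 N near the end stop, against the 10 N limit.

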